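# Shut an RF module in the shield box

### The job

Get the silver RF module ready for a shielded measurement: set it down flat in the nest inside the open shield box (either way round) without dropping it and let go of it. Then swing the lid over and press its front edge down until both spring catches snap and hold it fully shut, and leave the other things on the bench alone.

Things in the scene. Friction and masses are not known exactly. Their poses are not given: they have to be found in the camera images.
- rf_module: Silver milled RF module, loose, 0.13 to 0.27 kg: block 48 (its x) x 76 (its y) x 20 mm (z; 24 with its screws), with a brass coax connector 6 mm thick, 12 mm long, in the middle of each short end (100 mm over both; axis 10 mm above the underside). The same either way round. Origin: centre of its underside, z up.
- shield_box: Fixed grey shield box, 140 (its x) x 180 (its y) x 52 mm tall to the rim, walls 6 mm, open at the top, inner floor 12 mm above the bench. Origin: centre of its underside; -x is the front (to the robot), with two dark catch housings that stand out 9 mm, 62 mm left and right of the middle, below the rim; +x is the hinge side; +y (left) carries two brass coax connectors.
- nest (a point): Centre of the nest on the box's inner floor, 6 mm in front of the box's centre. On the dark floor four white L-shaped corner locators, 10 mm high, take the module's block with 2.5 mm play on each side, its long axis along the box's y, a connector between the locators at each end. The middle 50 mm of its long sides stay free. Inner wall faces: front 58 mm, rear 70, sides 84 from here.
- shield_lid (a joint): Angle of the lid about its hinge, rad: 0 fully shut, 2.05 fully open; starts at 1.75 to 2.0 (leaning back past upright). The hinge is stiff (0.38 N m of friction): the lid stays where it is left. It meets the catches at about 0.07; about 9 N on the thumb pad then pushes it past two spring rollers, which snap and pull it to 0. Not snapped, it stays ajar.
- lid_hinge (a point): Point on the lid's hinge axis, at the middle of the box's rear rim: 74 mm behind the box's centre, 54 mm above the bench. The axis runs along the box's y. Its position stays as the lid turns. The lid is a plate 180 mm wide, 8 mm thick, that reaches 144 mm from the axis, plus a pull lip 80 mm wide in the middle that reaches 161 mm; its outer face lies 6.5 mm outside the axis (above it when shut).
- lid_pad (a point): Middle of the black ribbed thumb pad (18 x 60 mm) on the lid's outer face at its front edge, 140 mm from the hinge axis; 60.5 mm above the bench when the lid is shut: press here. It moves with the lid. Four black-tipped hold-down posts and two striker tongues stand up to 19 mm out from the lid's inner face; shut, the posts end 4 mm above a well seated block.
- torque_wrench: Bystander: loose blue-handled torque wrench, 19 x 169 x 11 mm, lying right of the box, far side. Origin: centre of its underside.
- multimeter: Bystander: loose teal and black handheld meter, 158 x 78 x 44 mm, lying near the robot on the right. Origin: centre of its underside.
- pliers_long: Bystander: loose pliers with red handles, 189 x 54 x 12 mm, lying on the right. Origin: centre of its underside.
Not all that is in view belongs to the job. What is meant by the rf_module is not pink, and is the larger of those in its own colour.

How it is judged:
By the outcome, as a careful person would: the job done as asked, in the order asked, and still so for the second after the job is handed in, with the robot touching nothing.
It also fails if it takes over 67 s, if anything falls off the work surface, if the arm or the gripper's body presses on something with over 40 N, if the wrist force passes 120 N, or if a joint passes its speed limit or range.

### The arm

A 7-joint arm with a two-finger parallel gripper is mounted at the origin on a cart in front of the work surface, level with it; the furniture and walls round the work are solid. World frame = base frame: x ahead of the robot, y to its left, z up, the work surface at z = 0. Lengths are in m, angles in rad, forces in N, time in s.
With the tool pointing down it reaches from about 0.375 to 0.925 m from the base axis. Payload 3.1 kg.
Tool frame: the origin (TCP) lies at the very end of the fingers, on their centre line; the grasp point (between the pads) lies 19 mm behind it; z points along the fingers, y is the line along which they close (so a half turn about z gives the same grasp; the last joint's range is limited). The gripper opens to 85 mm and grips with 20 to 120 N. Pads are 22 mm wide; open, the fingers measure 114 mm over their backs; the gripper's body (76 mm by 85 mm) begins 54 mm behind the grasp point. The pads swing forward as they close: fully open they stand 13 mm farther back than shut.
Start: joints at [-1.369, 0.383, 0.044, 1.598, -0.018, 1.161, -0.05], TCP at [0.192, 0.621, 0.231] pointing down, gripper open.
Joint ranges: [-2.61, 2.61], [-0.41, 2.15], [-1.48, 1.57], [0, 2.5], [-1.57, 4.71], [0.05, 1.97], [-2.85, 2.85]. Speed limits (rad/s): [2.79, 2.79, 3.14, 3.14, 3.14, 3.14, 3.14].

### API

Orientations are given as a 3x3 rotation matrix whose columns are the frame's x, y, z axes.
In Python, from station import telemetry, optics, env gives the robot as it stands. The module is installed in compiled form; this text tells all that it offers.
- The arm moves only by the tool jog_arm, never from a script. Its argument "commands" is a list of rows, each an object of numbers: "tx", "ty", "tz": the shift along the world's x, y, z in m; "wx", "wy", "wz": the turn, a rotation vector about the world's x, y, z in degrees; "fingers": the closure, from -1 (fully open) to 1 (shut), so that 0 is half open. A call has 1 to 12 rows; each row is the pose to reach, as a shift and turn from the pose commanded when the call began; what a row does not reach only later rows make up. A row lasts 1/10 s, in which the tool goes at most 50 mm and 8.59 degrees, less where a joint would pass 70% of its speed; a pose out of reach is approached as far as the arm can. A call with a gripper value outside its range is refused whole. The fingers move at their own pace and stop on an object; the grip force is fixed at half the most. Time passes only in rows, so rows that repeat a pose let the fingers close. It gives the time, the measured TCP pose, the force, the opening and the grip force at its end, in the units of the state.
- telemetry.get_state(): the state, without advancing time (a new reading comes with each control period).
- optics.get_image(name): name is "side" or "top" or "wrist"; returns a dict with "img" (420x560x3 uint8, red, green, blue), "K" (3x3 intrinsics, pixels), "R" (3x3) and "t" (3): a world point X has camera coordinates R X + t. Camera axes: x right, y down, z forward; pixel columns grow to the right and rows downward; lengths in m; the calibration is good to about 2 mm. A picture is of the moment at which its call begins. There is no depth.
- env.finish_job(): hands the job in; it is judged then, once.
The state is a dict: "t": time; "qpos": joint angles; "dq": joint speeds; "effort": joint torques, N m; "ee_pos": TCP position; "ee_rot": TCP orientation; "ft_force": force on the tool from outside, world axes, zero at the start; "torque": the same for the moment, N m; "opening": finger opening in m; "grasp_force": force on a finger pad.
Only numpy, scipy, OpenCV 4.12 (cv2) and the standard library are available. Lean on these libraries where they do the work, as an engineer would, in place of code of your own. Each camera call takes 0.05 s, during which the arm holds its last target. There are 200 camera calls.

## Working session

There is one attempt and no reset: what is moved stays moved. The work goes in short steps, Python scripts to look and compute and a tool call to move; the robot and the scene stay as the last step left them, time stands still between calls to the robot, and variables do not carry over. Pictures are saved under pics/ and viewed, at most 10 in all, crops included, and the job is handed in when it is done.

Besides the shell and the picture viewer there is one more tool, called after ">>>" as name(argument=value, ...) on one line, values as JSON. jog_arm: Moves the arm, as the interface text tells. Its arguments: {"type":"object","properties":{"commands":{"type":"array"}},"required":["commands"]}

```bash
mkdir -p pics; cat > h.py <<'E'
import numpy as np, cv2
from station import telemetry, optics, env
def snap(n,f):
    d=optics.get_image(n); cv2.imwrite('pics/'+f+'.png',d['img'][:,:,::-1]); np.savez('pics/'+f+'.npz',**d); return d
def ray(f,u,v,z):
    d=np.load('pics/'+f+'.npz'); K,R,t=d['K'],d['R'],d['t']
    c=-R.T@t; r=R.T@np.linalg.solve(K,[u,v,1]); return c+r*(z-c[2])/r[2]
def proj(f,X):
    d=np.load('pics/'+f+'.npz'); p=d['K']@(d['R']@np.asarray(X,float)+d['t']); return p[:2]/p[2]
E
python3 -c "
from h import *
np.set_printoptions(precision=4,suppress=True)
for n in ['top','side']:
    d=snap(n,n+'0'); print(n,-d['R'].T@d['t'],d['R'][2])
s=telemetry.get_state();print(s)"
```

```text
top [ 0.4399 -0.065   1.1567] [ 0.0642  0.0318 -0.9974]
side [ 0.1975 -0.8742  0.9791] [ 0.232   0.6541 -0.72  ]
{'t': 0.1, 'qpos': array([-1.3688,  0.3838,  0.0438,  1.5994, -0.0179,  1.1612, -0.0499]), 'dq': array([-0.0002, -0.0036, -0.0005, -0.0037,  0.0005,  0.0016,  0.0001]), 'effort': array([  0.0028, -43.4727,   1.0293, -25.0458,   0.0109,   0.0054,
        -0.    ]), 'ee_pos': array([0.1917, 0.6202, 0.23  ]), 'ee_rot': array([[-0.9554,  0.2953, -0.0006],
       [ 0.2953,  0.9554, -0.0023],
       [-0.0001, -0.0024, -1.    ]]), 'ft_force': array([-0.7494, -0.5015,  0.5169]), 'torque': array([ 0.0269,  0.0425, -0.024 ]), 'grasp_force': 0.0, 'opening': 0.08530815827326482}
```

View pics/top0.png

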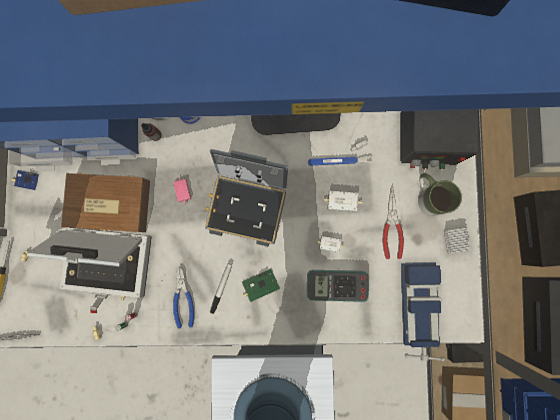

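View pics/side0.png

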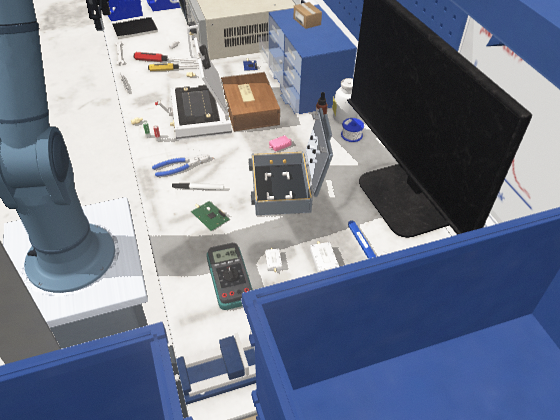

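```bash
python3 -c "
from h import *
i=cv2.imread('pics/top0.png')[135:275,195:395]
cv2.imwrite('pics/c1.png',cv2.resize(i,None,fx=4,fy=4,interpolation=cv2.INTER_CUBIC))"
```

```text
(no output)
```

View pics/c1.png

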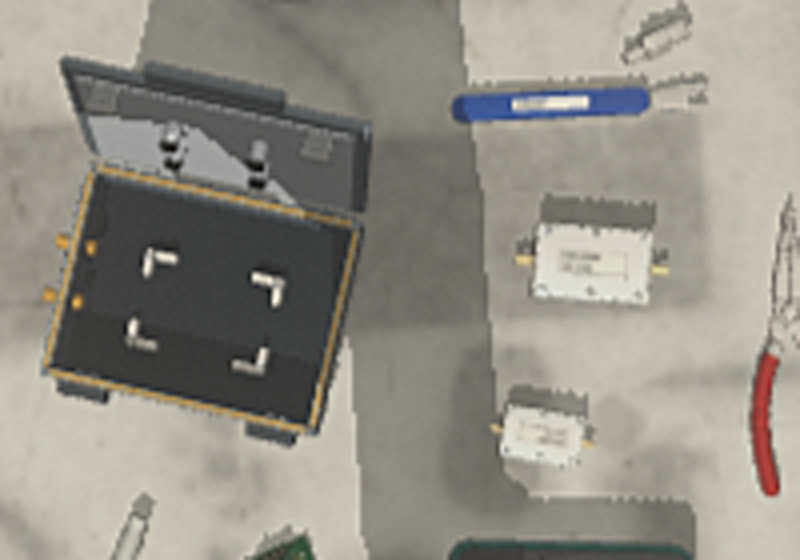

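The crop shows the open box (rim corners about (97,167), (362,220), (313,430), (47,370)), four white locators, and the larger silver module centred near (594,263). The lid leans back.

```bash
python3 -c "
from h import *
np.set_printoptions(precision=4,suppress=True)
f=lambda L,z:np.array([ray('top0',195+(u-1.5)/4,135+(v-1.5)/4,z) for u,v in L])
def rep(n,P):
    print(n,P[:,:2].tolist() and P[:,:2],'c',P.mean(0)[:2],'sides',[np.linalg.norm(P[i]-P[i-1]).round(4) for i in range(4)])
    d=(P[1]+P[2]-P[0]-P[3]);print('  yaw of -y dir deg',np.degrees(np.arctan2(d[1],d[0]))+90)
rep('box',f([(94,164),(364,217),(315,434),(44,374)],.052))
rep('mod',f([(539,222),(657,228),(651,304),(532,297)],.020))
rep('nest',f([(148,250),(284,276),(265,372),(127,342)],.022))
rep('small',f([(505,400),(588,406),(583,468),(499,460)],.015))
"
```

```text
box [[ 0.6201  0.1261]
 [ 0.5819 -0.0462]
 [ 0.4447 -0.0125]
 [ 0.4862  0.1594]] c [0.5332 0.0567] sides [np.float64(0.138), np.float64(0.1765), np.float64(0.1413), np.float64(0.1769)]
  yaw of -y dir deg -13.032092076164929
mod [[ 0.5801 -0.1598]
 [ 0.5744 -0.2362]
 [ 0.5249 -0.2308]
 [ 0.5311 -0.1539]] c [ 0.5526 -0.1952] sides [np.float64(0.0493), np.float64(0.0766), np.float64(0.0498), np.float64(0.0771)]
  yaw of -y dir deg -4.461762027623067
nest [[0.5673 0.0963]
 [0.5482 0.0073]
 [0.4858 0.0208]
 [0.5072 0.1108]] c [0.5272 0.0588] sides [np.float64(0.0618), np.float64(0.091), np.float64(0.0639), np.float64(0.0925)]
  yaw of -y dir deg -12.769574308236855
small [[ 0.4646 -0.135 ]
 [ 0.4596 -0.1887]
 [ 0.4195 -0.1844]
 [ 0.4257 -0.1302]] c [ 0.4424 -0.1596] sides [np.float64(0.0392), np.float64(0.054), np.float64(0.0404), np.float64(0.0546)]
  yaw of -y dir deg -5.90898072039181
```

>>> jog_arm(commands=[{"tz": 0.05, "fingers": -1}, {"tx": 0.361, "ty": -0.816, "tz": 0.07, "wz": -77.3, "fingers": -1}, {"tx": 0.361, "ty": -0.816, "tz": 0.07, "wz": -77.3, "fingers": -1}, {"tx": 0.361, "ty": -0.816, "tz": 0.07, "wz": -77.3, "fingers": -1}, {"tx": 0.361, "ty": -0.816, "tz": 0.07, "wz": -77.3, "fingers": -1}, {"tx": 0.361, "ty": -0.816, "tz": 0.07, "wz": -77.3, "fingers": -1}, {"tx": 0.361, "ty": -0.816, "tz": 0.07, "wz": -77.3, "fingers": -1}, {"tx": 0.361, "ty": -0.816, "tz": 0.07, "wz": -77.3, "fingers": -1}, {"tx": 0.361, "ty": -0.816, "tz": 0.07, "wz": -77.3, "fingers": -1}, {"tx": 0.361, "ty": -0.816, "tz": 0.07, "wz": -77.3, "fingers": -1}, {"tx": 0.361, "ty": -0.816, "tz": 0.07, "wz": -77.3, "fingers": -1}, {"tx": 0.361, "ty": -0.816, "tz": 0.07, "wz": -77.3, "fingers": -1}])

```text
schema error: expected keys tx, ty, tz, wx, wy, wz, fingers
```

All keys are needed in each row.

>>> jog_arm(commands=[{"tx": 0, "ty": 0, "tz": 0.05, "wx": 0, "wy": 0, "wz": 0, "fingers": -1}, {"tx": 0.361, "ty": -0.816, "tz": 0.07, "wx": 0, "wy": 0, "wz": -77.3, "fingers": -1}, {"tx": 0.361, "ty": -0.816, "tz": 0.07, "wx": 0, "wy": 0, "wz": -77.3, "fingers": -1}, {"tx": 0.361, "ty": -0.816, "tz": 0.07, "wx": 0, "wy": 0, "wz": -77.3, "fingers": -1}, {"tx": 0.361, "ty": -0.816, "tz": 0.07, "wx": 0, "wy": 0, "wz": -77.3, "fingers": -1}, {"tx": 0.361, "ty": -0.816, "tz": 0.07, "wx": 0, "wy": 0, "wz": -77.3, "fingers": -1}, {"tx": 0.361, "ty": -0.816, "tz": 0.07, "wx": 0, "wy": 0, "wz": -77.3, "fingers": -1}, {"tx": 0.361, "ty": -0.816, "tz": 0.07, "wx": 0, "wy": 0, "wz": -77.3, "fingers": -1}, {"tx": 0.361, "ty": -0.816, "tz": 0.07, "wx": 0, "wy": 0, "wz": -77.3, "fingers": -1}, {"tx": 0.361, "ty": -0.816, "tz": 0.07, "wx": 0, "wy": 0, "wz": -77.3, "fingers": -1}, {"tx": 0.361, "ty": -0.816, "tz": 0.07, "wx": 0, "wy": 0, "wz": -77.3, "fingers": -1}, {"tx": 0.361, "ty": -0.816, "tz": 0.07, "wx": 0, "wy": 0, "wz": -77.3, "fingers": -1}])

```text
t: 1.3
ee_pos: [0.4145, 0.116, 0.2934]
ee_rot: [[0.078, 0.997, -0.0], [0.997, -0.078, 0.001], [0.001, -0.0, -1.0]]
ft_force: [0.6, 0.1, -0.8]
opening: 0.0851
grasp_force: 0.0
```

>>> jog_arm(commands=[{"tx": 0.135, "ty": -0.305, "tz": -0.1, "wx": 0, "wy": 0, "wz": 0, "fingers": -1}, {"tx": 0.135, "ty": -0.305, "tz": -0.1, "wx": 0, "wy": 0, "wz": 0, "fingers": -1}, {"tx": 0.135, "ty": -0.305, "tz": -0.1, "wx": 0, "wy": 0, "wz": 0, "fingers": -1}, {"tx": 0.135, "ty": -0.305, "tz": -0.1, "wx": 0, "wy": 0, "wz": 0, "fingers": -1}, {"tx": 0.135, "ty": -0.305, "tz": -0.1, "wx": 0, "wy": 0, "wz": 0, "fingers": -1}, {"tx": 0.135, "ty": -0.305, "tz": -0.1, "wx": 0, "wy": 0, "wz": 0, "fingers": -1}, {"tx": 0.135, "ty": -0.305, "tz": -0.1, "wx": 0, "wy": 0, "wz": 0, "fingers": -1}, {"tx": 0.135, "ty": -0.305, "tz": -0.1, "wx": 0, "wy": 0, "wz": 0, "fingers": -1}, {"tx": 0.135, "ty": -0.305, "tz": -0.1, "wx": 0, "wy": 0, "wz": 0, "fingers": -1}, {"tx": 0.135, "ty": -0.305, "tz": -0.1, "wx": 0, "wy": 0, "wz": 0, "fingers": -1}])

```text
t: 2.3
ee_pos: [0.5493, -0.1853, 0.1934]
ee_rot: [[0.077, 0.997, -0.001], [0.997, -0.077, 0.001], [0.001, -0.001, -1.0]]
ft_force: [0.9, 0.1, 0.2]
opening: 0.0855
grasp_force: 0.0
```

```bash
python3 -c "
from h import *
np.set_printoptions(precision=4,suppress=True)
d=snap('wrist','w1'); s=telemetry.get_state(); print(s['ee_pos'],s['ee_rot'],s['qpos'],-d['R'].T@d['t'],proj('w1',[.5526,-.1952,.02]),proj('w1',s['ee_pos']))"
```

```text
[ 0.5496 -0.1847  0.1938] [[ 0.0753  0.9972  0.0004]
 [ 0.9972 -0.0753  0.0019]
 [ 0.0019  0.0003 -1.    ]] [-0.4464  0.3852  0.8596  1.8387 -0.333   1.0687  0.465 ] [ 0.5558 -0.1029  0.336 ] [280.4006 197.0385] [276.1825 287.538 ]
```

View pics/w1.png

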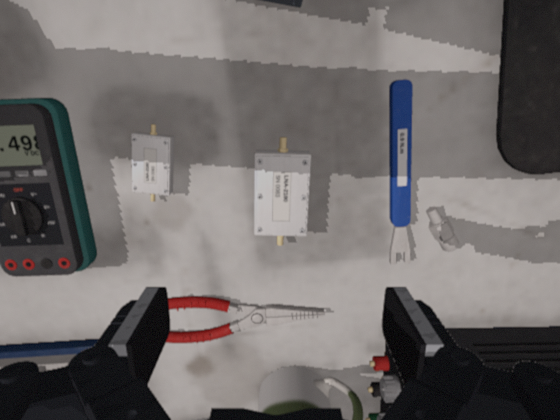

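The wrist view shows the module upright with top corners about (259,152), (312,154), (307,237), (254,235).

```bash
python3 -c "
from h import *
np.set_printoptions(precision=4,suppress=True)
P=np.array([ray('w1',u,v,.02) for u,v in [(258.5,152),(312,154),(307.5,237.5),(253.5,235)]]);print(P,P.mean(0),[np.linalg.norm(P[i]-P[i-1]) for i in range(4)])
d=P[0]+P[1]-P[2]-P[3];print(np.degrees(np.arctan2(d[1],d[0]))-90)"
```

```text
[[ 0.537  -0.1543  0.02  ]
 [ 0.582  -0.1595  0.02  ]
 [ 0.5744 -0.2353  0.02  ]
 [ 0.5256 -0.2291  0.02  ]] [ 0.5548 -0.1946  0.02  ] [np.float64(0.07564212938450682), np.float64(0.04521304014582361), np.float64(0.07619733732007654), np.float64(0.04916776371647091)]
-7.177994415643127
```

>>> jog_arm(commands=[{"tx": 0.004, "ty": -0.01, "tz": -0.04, "wx": 0, "wy": 0, "wz": -1.8, "fingers": -1}, {"tx": 0.004, "ty": -0.01, "tz": -0.08, "wx": 0, "wy": 0, "wz": -1.8, "fingers": -1}, {"tx": 0.004, "ty": -0.01, "tz": -0.12, "wx": 0, "wy": 0, "wz": -1.8, "fingers": -1}, {"tx": 0.004, "ty": -0.01, "tz": -0.15, "wx": 0, "wy": 0, "wz": -1.8, "fingers": -1}, {"tx": 0.004, "ty": -0.01, "tz": -0.175, "wx": 0, "wy": 0, "wz": -1.8, "fingers": -1}, {"tx": 0.004, "ty": -0.01, "tz": -0.185, "wx": 0, "wy": 0, "wz": -1.8, "fingers": -1}, {"tx": 0.004, "ty": -0.01, "tz": -0.19, "wx": 0, "wy": 0, "wz": -1.8, "fingers": -1}, {"tx": 0.004, "ty": -0.01, "tz": -0.19, "wx": 0, "wy": 0, "wz": -1.8, "fingers": -1}])

```text
t: 3.15
ee_pos: [0.5543, -0.196, 0.0044]
ee_rot: [[0.108, 0.994, 0.001], [0.994, -0.108, 0.0], [0.001, 0.001, -1.0]]
ft_force: [0.5, -0.0, 0.5]
opening: 0.0854
grasp_force: 0.0
```

>>> jog_arm(commands=[{"tx": 0, "ty": 0, "tz": 0, "wx": 0, "wy": 0, "wz": 0, "fingers": -0.3}, {"tx": 0, "ty": 0, "tz": 0, "wx": 0, "wy": 0, "wz": 0, "fingers": -0.3}, {"tx": 0, "ty": 0, "tz": 0, "wx": 0, "wy": 0, "wz": 0, "fingers": -0.3}, {"tx": 0, "ty": 0, "tz": 0, "wx": 0, "wy": 0, "wz": 0, "fingers": -0.3}])

```text
t: 3.55
ee_pos: [0.5539, -0.197, 0.0042]
ee_rot: [[0.109, 0.994, 0.001], [0.994, -0.109, -0.0], [0.0, 0.001, -1.0]]
ft_force: [-0.9, 0.4, -0.5]
opening: 0.0556
grasp_force: 0.0
```

>>> jog_arm(commands=[{"tx": 0, "ty": 0.0015, "tz": -0.003, "wx": 0, "wy": 0, "wz": 0, "fingers": -0.3}, {"tx": 0, "ty": 0.0015, "tz": -0.003, "wx": 0, "wy": 0, "wz": 0, "fingers": 1}, {"tx": 0, "ty": 0.0015, "tz": -0.003, "wx": 0, "wy": 0, "wz": 0, "fingers": 1}, {"tx": 0, "ty": 0.0015, "tz": -0.003, "wx": 0, "wy": 0, "wz": 0, "fingers": 1}, {"tx": 0, "ty": 0.0015, "tz": -0.003, "wx": 0, "wy": 0, "wz": 0, "fingers": 1}, {"tx": 0, "ty": 0.0015, "tz": -0.003, "wx": 0, "wy": 0, "wz": 0, "fingers": 1}])

```text
t: 4.15
ee_pos: [0.5536, -0.1952, 0.0006]
ee_rot: [[0.109, 0.994, 0.0], [0.994, -0.109, 0.0], [0.0, 0.0, -1.0]]
ft_force: [0.9, -0.1, 0.3]
opening: 0.0466
grasp_force: 63.9
```

>>> jog_arm(commands=[{"tx": 0, "ty": 0, "tz": 0.03, "wx": 0, "wy": 0, "wz": 0, "fingers": 1}, {"tx": 0, "ty": 0, "tz": 0.06, "wx": 0, "wy": 0, "wz": 0, "fingers": 1}, {"tx": 0, "ty": 0, "tz": 0.1, "wx": 0, "wy": 0, "wz": 0, "fingers": 1}, {"tx": 0, "ty": 0, "tz": 0.14, "wx": 0, "wy": 0, "wz": 0, "fingers": 1}, {"tx": 0, "ty": 0, "tz": 0.17, "wx": 0, "wy": 0, "wz": 0, "fingers": 1}, {"tx": 0, "ty": 0, "tz": 0.17, "wx": 0, "wy": 0, "wz": 0, "fingers": 1}])

```text
t: 4.75
ee_pos: [0.556, -0.197, 0.1749]
ee_rot: [[0.11, 0.994, 0.008], [0.994, -0.11, -0.002], [-0.001, 0.008, -1.0]]
ft_force: [1.1, -0.7, -1.7]
opening: 0.0467
grasp_force: 63.6
```

>>> jog_arm(commands=[{"tx": -0.028, "ty": 0.254, "tz": 0, "wx": 0, "wy": 0, "wz": -6.6, "fingers": 1}, {"tx": -0.028, "ty": 0.254, "tz": 0, "wx": 0, "wy": 0, "wz": -6.6, "fingers": 1}, {"tx": -0.028, "ty": 0.254, "tz": 0, "wx": 0, "wy": 0, "wz": -6.6, "fingers": 1}, {"tx": -0.028, "ty": 0.254, "tz": 0, "wx": 0, "wy": 0, "wz": -6.6, "fingers": 1}, {"tx": -0.028, "ty": 0.254, "tz": 0, "wx": 0, "wy": 0, "wz": -6.6, "fingers": 1}, {"tx": -0.028, "ty": 0.254, "tz": 0, "wx": 0, "wy": 0, "wz": -6.6, "fingers": 1}, {"tx": -0.028, "ty": 0.254, "tz": 0, "wx": 0, "wy": 0, "wz": -6.6, "fingers": 1}, {"tx": -0.028, "ty": 0.254, "tz": 0, "wx": 0, "wy": 0, "wz": -6.6, "fingers": 1}, {"tx": -0.028, "ty": 0.254, "tz": 0, "wx": 0, "wy": 0, "wz": -6.6, "fingers": 1}, {"tx": -0.028, "ty": 0.254, "tz": 0, "wx": 0, "wy": 0, "wz": -6.6, "fingers": 1}])

```text
t: 5.75
ee_pos: [0.5253, 0.0563, 0.1704]
ee_rot: [[0.227, 0.974, -0.0], [0.974, -0.227, -0.001], [-0.001, -0.0, -1.0]]
ft_force: [-0.2, -0.9, -2.2]
opening: 0.0466
grasp_force: 63.5
```

```bash
python3 -c "
from h import *
np.set_printoptions(precision=4,suppress=True)
d=snap('wrist','w2'); s=telemetry.get_state(); print(s['ee_pos'],s['ee_rot'])
a=np.radians(-12.9);R=np.array([[np.cos(a),-np.sin(a)],[np.sin(a),np.cos(a)]]);C=np.array([.5332,.0567])
for p in [(-70,-90),(-70,90),(70,90),(70,-90)]: print(proj('w2',[*(C+R@np.array(p)/1e3),.052]))
"
```

```text
[0.5255 0.0566 0.1705] [[ 0.2263  0.9741 -0.0001]
 [ 0.9741 -0.2263 -0.0005]
 [-0.0005  0.     -1.    ]]
[198.5392 309.2569]
[179.1166  70.4704]
[394.3332  69.592 ]
[372.3009 308.7439]
```

View pics/w2.png

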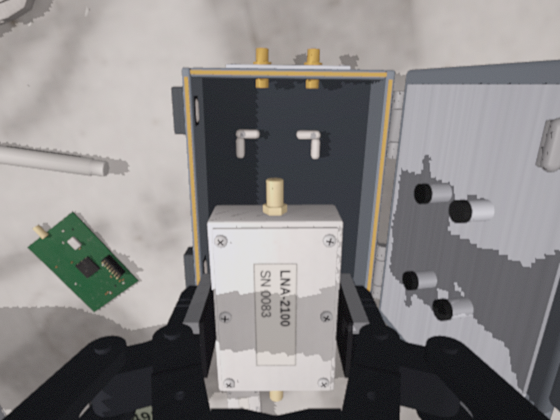

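Wrist view: module held level, connector up at (275,190); box rim corners (184,70) and (395,72), far nest locators' outer corners (237,130), (320,131); module's top far edge (211,222)–(341,222).

```bash
python3 -c "
from h import *
np.set_printoptions(precision=2,suppress=True)
a=np.radians(-12.9);R=np.array([[np.cos(a),-np.sin(a)],[np.sin(a),np.cos(a)]]);C=np.array([.5332,.0567])
b=lambda u,v,z:(R.T@(ray('w2',u,v,z)[:2]-C))*1e3
for n,u,v,z in [('rimTL',184,70,.052),('rimTR',395,72,.052),('inTL',191,78,.052),('inTR',386,78,.052),('locL',237,130,.022),('locR',320,131,.022),('locLb',237,157,.022),('modTL',211,223,.19),('modTR',341,223,.19),('modBL',219,389,.19),('modBR',337,389,.19),('conn',275,180,.18),('connNear',276,400,.18),('mbotL',213,207,.17),('mbotR',337,207,.17)]: print(n,b(u,v,z))
print('tcp',R.T@(telemetry.get_state()['ee_pos'][:2]-C)*1e3)
d=np.load('pics/w2.npz');print(d['R'])
"
```

```text
rimTL [-66.8   90.27]
rimTR [70.58 88.53]
inTL [-62.62  85.36]
inTR [65.05 84.88]
locL [-36.8   48.48]
locR [26.49 47.49]
locLb [-37.57  27.79]
modTL [-29.91  35.23]
modTR [15.52 35.06]
modBL [-30.95 -37.76]
modBR [ 17.7  -37.92]
conn [-7.51 48.1 ]
connNear [ -7.49 -53.74]
mbotL [-32.41  34.64]
mbotR [17.24 34.46]
tcp [-7.54 -1.8 ]
[[ 0.97 -0.23 -0.  ]
 [-0.21 -0.92  0.32]
 [-0.07 -0.31 -0.95]]
```

>>> jog_arm(commands=[{"tx": 0.0026, "ty": 0.0018, "tz": -0.04, "wx": 0, "wy": 0, "wz": -0.4, "fingers": 1}, {"tx": 0.0026, "ty": 0.0018, "tz": -0.08, "wx": 0, "wy": 0, "wz": -0.4, "fingers": 1}, {"tx": 0.0026, "ty": 0.0018, "tz": -0.11, "wx": 0, "wy": 0, "wz": -0.4, "fingers": 1}, {"tx": 0.0026, "ty": 0.0018, "tz": -0.11, "wx": 0, "wy": 0, "wz": -0.4, "fingers": 1}, {"tx": 0.0026, "ty": 0.0018, "tz": -0.11, "wx": 0, "wy": 0, "wz": -0.4, "fingers": 1}])

```text
t: 6.3
ee_pos: [0.5282, 0.0594, 0.0608]
ee_rot: [[0.231, 0.973, -0.0], [0.973, -0.231, -0.001], [-0.001, -0.0, -1.0]]
ft_force: [1.0, 0.1, -1.4]
opening: 0.0466
grasp_force: 63.4
```

```bash
python3 -c "
from h import *
np.set_printoptions(precision=4,suppress=True)
d=snap('wrist','w3'); s=telemetry.get_state(); print(s['ee_pos'],s['ee_rot'])
cv2.imwrite('pics/w3c.png',cv2.resize(d['img'][50:300,150:450,::-1],None,fx=2.4,fy=2.4,interpolation=cv2.INTER_CUBIC))
"
```

```text
[0.5295 0.0597 0.0619] [[ 0.2309  0.973   0.0024]
 [ 0.973  -0.2309 -0.    ]
 [ 0.0006  0.0024 -1.    ]]
```

View pics/w3c.png

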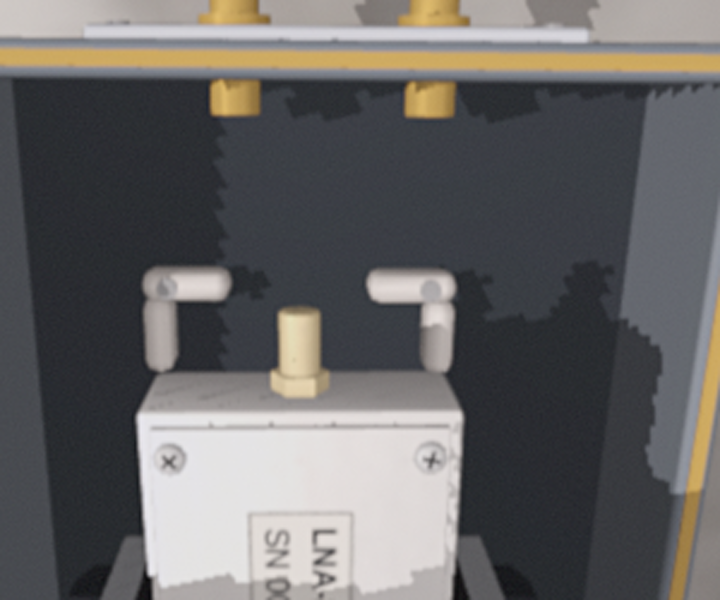

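Close view: locators' outer edges at crop x 143 and 457, back edge y≈267–302; module bottom far edge 155–447 at y≈372, top edge 138–463 at y≈412.

```bash
python3 -c "
from h import *
np.set_printoptions(precision=2,suppress=True)
a=np.radians(-13.3);R=np.array([[np.cos(a),-np.sin(a)],[np.sin(a),np.cos(a)]]);C=np.array([.5332,.0567])
b=lambda u,v,z:(R.T@(ray('w3',150+(u-.7)/2.4,50+(v-.7)/2.4,z)[:2]-C))*1e3
for n,u,v,z in [('locL',143,270,.022),('locR',457,272,.022),('locin L',200,298,.022),('locin R',400,300,.022),('sideinL',179,340,.022),('sideinR',421,340,.022),('mbotL',155,372,.061),('mbotR',447,372,.061),('modTL',138,412,.081),('modTR',463,412,.081),('conn tip',300,310,.0705),('rimin',100,78,.052),('rimin',620,80,.052)]: print(n,b(u,v,z))
print('tcp',R.T@(telemetry.get_state()['ee_pos'][:2]-C)*1e3)
"
```

```text
locL [-37.73  48.82]
locR [26.16 48.34]
locin L [-26.36  42.99]
locin R [14.76 42.53]
sideinL [-31.08  34.05]
sideinR [19.43 34.  ]
mbotL [-29.74  39.41]
mbotR [18.66 39.36]
modTL [-29.08  39.68]
modTR [17.93 39.63]
conn tip [-5.65 52.22]
rimin [-37.38  85.5 ]
rimin [45.17 85.09]
tcp [-4.32  2.11]
```

>>> jog_arm(commands=[{"tx": 0, "ty": 0, "tz": -0.015, "wx": 0, "wy": 0, "wz": -0.2, "fingers": 1}, {"tx": 0, "ty": 0, "tz": -0.03, "wx": 0, "wy": 0, "wz": -0.2, "fingers": 1}, {"tx": 0, "ty": 0, "tz": -0.037, "wx": 0, "wy": 0, "wz": -0.2, "fingers": 1}, {"tx": 0, "ty": 0, "tz": -0.042, "wx": 0, "wy": 0, "wz": -0.2, "fingers": 1}, {"tx": 0, "ty": 0, "tz": -0.045, "wx": 0, "wy": 0, "wz": -0.2, "fingers": 1}, {"tx": 0, "ty": 0, "tz": -0.045, "wx": 0, "wy": 0, "wz": -0.2, "fingers": 1}, {"tx": 0, "ty": 0, "tz": -0.045, "wx": 0, "wy": 0, "wz": -0.2, "fingers": 1}])

```text
t: 7.05
ee_pos: [0.5283, 0.0604, 0.0158]
ee_rot: [[0.233, 0.972, 0.0], [0.972, -0.233, 0.0], [0.0, 0.0, -1.0]]
ft_force: [-0.9, 1.1, -2.1]
opening: 0.0468
grasp_force: 63.5
```

>>> jog_arm(commands=[{"tx": 0, "ty": 0, "tz": -0.002, "wx": 0, "wy": 0, "wz": 0, "fingers": 1}, {"tx": 0, "ty": 0, "tz": -0.003, "wx": 0, "wy": 0, "wz": 0, "fingers": 1}, {"tx": 0, "ty": 0, "tz": -0.0035, "wx": 0, "wy": 0, "wz": 0, "fingers": 1}, {"tx": 0, "ty": 0, "tz": -0.0035, "wx": 0, "wy": 0, "wz": 0, "fingers": 1}])

```text
t: 7.45
ee_pos: [0.5282, 0.0605, 0.0125]
ee_rot: [[0.233, 0.972, 0.0], [0.972, -0.233, 0.001], [0.001, -0.0, -1.0]]
ft_force: [-1.5, -0.0, 2.3]
opening: 0.0465
grasp_force: 64.0
```

>>> jog_arm(commands=[{"tx": 0, "ty": 0, "tz": 0, "wx": 0, "wy": 0, "wz": 0, "fingers": -0.36}, {"tx": 0, "ty": 0, "tz": 0, "wx": 0, "wy": 0, "wz": 0, "fingers": -0.36}, {"tx": 0, "ty": 0, "tz": 0, "wx": 0, "wy": 0, "wz": 0, "fingers": -0.36}, {"tx": 0, "ty": 0, "tz": 0.01, "wx": 0, "wy": 0, "wz": 0, "fingers": -0.36}, {"tx": 0, "ty": 0, "tz": 0.03, "wx": 0, "wy": 0, "wz": 0, "fingers": -0.36}, {"tx": 0, "ty": 0, "tz": 0.07, "wx": 0, "wy": 0, "wz": 0, "fingers": -0.36}, {"tx": 0, "ty": 0, "tz": 0.12, "wx": 0, "wy": 0, "wz": 0, "fingers": -0.36}, {"tx": 0, "ty": 0, "tz": 0.16, "wx": 0, "wy": 0, "wz": 0, "fingers": -0.36}, {"tx": 0, "ty": 0, "tz": 0.16, "wx": 0, "wy": 0, "wz": 0, "fingers": -0.36}])

```text
t: 8.35
ee_pos: [0.5331, 0.0604, 0.1786]
ee_rot: [[0.234, 0.972, 0.012], [0.972, -0.234, 0.004], [0.007, 0.011, -1.0]]
ft_force: [1.5, 0.3, 0.9]
opening: 0.0578
grasp_force: 0.0
```

```bash
python3 -c "
from h import *
np.set_printoptions(precision=4,suppress=True)
d=snap('wrist','w4'); s=telemetry.get_state(); print(s['ee_pos'],s['qpos'])
# monitor: base front edge & panel bottom in the side view
for u,v in [(365,185),(410,240),(472,235)]: print('base',ray('side0',u,v,.01))
for z in (.05,.1,.15): print('panel bottom',z,ray('side0',352,120,z),ray('side0',475,235,z))
a=np.radians(-13.3);R=np.array([[np.cos(a),-np.sin(a)],[np.sin(a),np.cos(a)]]);H=np.array([.5342,.0575])+R@[.074,0]
print('hinge',H)
# lid corner in side view: compare predictions of tip corners for angles
for th in (1.75,1.85,1.95,2.05):
    for y in (-.09,.09):
        p=H+R@np.array([-.144*np.cos(th),y]); X=[*p,.054+.144*np.sin(th)]; print(th,y,proj('side0',X),proj('top0',X))
"
```

```text
[0.5308 0.0607 0.1758] [-0.9644  0.3069  0.9026  1.9679 -0.2906  0.9918 -0.1604]
base [ 0.7493 -0.0033  0.01  ]
base [ 0.7708 -0.2078  0.01  ]
base [ 0.921  -0.2403  0.01  ]
panel bottom 0.05 [0.8058 0.2159 0.05  ] [ 0.8978 -0.2686  0.05  ]
panel bottom 0.1 [0.7731 0.1572 0.1   ] [ 0.8601 -0.3012  0.1   ]
panel bottom 0.15 [0.7403 0.0985 0.15  ] [ 0.8224 -0.3338  0.15  ]
hinge [0.6062 0.0405]
1.75 -0.09 [329.3492 153.6271] [287.1575 167.7786]
1.75 0.09 [317.6364 106.2499] [208.5722 151.4066]
1.85 -0.09 [335.3624 154.4094] [288.5027 161.9399]
1.85 0.09 [323.116  107.0808] [210.229  145.6841]
1.95 -0.09 [341.1077 155.6591] [289.8059 156.4453]
1.95 0.09 [328.3648 108.3695] [211.9488 140.324 ]
2.05 -0.09 [346.5175 157.3558] [291.0495 151.3657]
2.05 0.09 [333.3217 110.0962] [213.7064 135.3951]
```

View pics/w4.png

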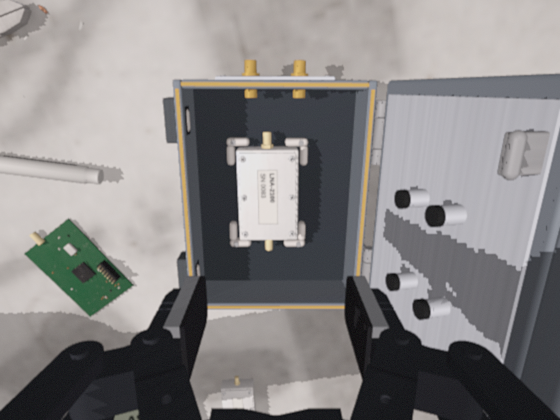

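The module sits flat between all four white locators (block about (237–300,148–241)); lid is at about 1.79 rad. Now behind the lid with closed fingers.

>>> jog_arm(commands=[{"tx": 0, "ty": 0, "tz": 0.05, "wx": 0, "wy": 0, "wz": 8, "fingers": 1}, {"tx": 0, "ty": 0, "tz": 0.1, "wx": 0, "wy": 0, "wz": 16, "fingers": 1}, {"tx": 0, "ty": 0, "tz": 0.11, "wx": 0, "wy": 0, "wz": 24, "fingers": 1}, {"tx": 0.01, "ty": 0, "tz": 0.11, "wx": 0, "wy": 0, "wz": 32, "fingers": 1}, {"tx": 0.03, "ty": 0, "tz": 0.11, "wx": 0, "wy": 0, "wz": 40, "fingers": 1}, {"tx": 0.05, "ty": -0.01, "tz": 0.11, "wx": 0, "wy": 0, "wz": 48, "fingers": 1}, {"tx": 0.08, "ty": -0.02, "tz": 0.11, "wx": 0, "wy": 0, "wz": 56, "fingers": 1}, {"tx": 0.11, "ty": -0.03, "tz": 0.11, "wx": 0, "wy": 0, "wz": 64, "fingers": 1}, {"tx": 0.14, "ty": -0.037, "tz": 0.11, "wx": 0, "wy": 0, "wz": 72, "fingers": 1}, {"tx": 0.155, "ty": -0.037, "tz": 0.11, "wx": 0, "wy": 0, "wz": 80, "fingers": 1}, {"tx": 0.155, "ty": -0.037, "tz": 0.11, "wx": 0, "wy": 0, "wz": 90, "fingers": 1}, {"tx": 0.155, "ty": -0.037, "tz": 0.11, "wx": 0, "wy": 0, "wz": 90, "fingers": 1}])

```text
t: 9.6
ee_pos: [0.6823, 0.0231, 0.2797]
ee_rot: [[-0.973, 0.233, -0.004], [0.233, 0.973, -0.001], [0.004, -0.001, -1.0]]
ft_force: [-0.5, 0.7, -0.3]
opening: -0.0001
grasp_force: 0.0
```

```bash
python3 -c "
from h import *
np.set_printoptions(precision=4,suppress=True)
d=snap('side','s2'); s=telemetry.get_state(); print(s['ee_pos'],s['ee_rot'],s['qpos'])
"
```

```text
[0.6821 0.0232 0.2801] [[-0.9722  0.2341 -0.0035]
 [ 0.2341  0.9722 -0.0002]
 [ 0.0033 -0.001  -1.    ]] [-0.5665  0.4743  0.6621  1.4769 -0.2957  1.2954  1.458 ]
```

View pics/s2.png

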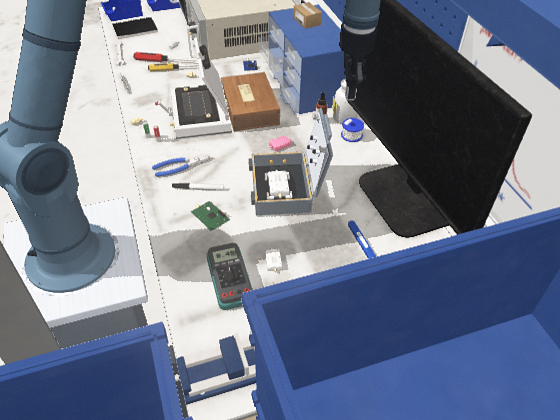

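Gripper tip at about (352,97), clear of lid and monitor. Descend behind the lid and push it forward to upright.

>>> jog_arm(commands=[{"tx": 0, "ty": 0, "tz": -0.04, "wx": 0, "wy": 0, "wz": 0, "fingers": 1}, {"tx": 0, "ty": 0, "tz": -0.08, "wx": 0, "wy": 0, "wz": 0, "fingers": 1}, {"tx": 0, "ty": 0, "tz": -0.115, "wx": 0, "wy": 0, "wz": 0, "fingers": 1}, {"tx": -0.015, "ty": 0.0035, "tz": -0.115, "wx": 0, "wy": 0, "wz": 0, "fingers": 1}, {"tx": -0.023, "ty": 0.0055, "tz": -0.115, "wx": 0, "wy": 0, "wz": 0, "fingers": 1}, {"tx": -0.031, "ty": 0.0075, "tz": -0.115, "wx": 0, "wy": 0, "wz": 0, "fingers": 1}, {"tx": -0.039, "ty": 0.0095, "tz": -0.115, "wx": 0, "wy": 0, "wz": 0, "fingers": 1}, {"tx": -0.047, "ty": 0.0115, "tz": -0.115, "wx": 0, "wy": 0, "wz": 0, "fingers": 1}])

```text
t: 10.45
ee_pos: [0.6378, 0.0347, 0.1696]
ee_rot: [[-0.972, 0.234, 0.006], [0.234, 0.972, 0.0], [-0.006, 0.002, -1.0]]
ft_force: [3.5, -2.2, 1.5]
opening: 0.0002
grasp_force: 0.0
```

>>> jog_arm(commands=[{"tx": -0.0117, "ty": 0.0028, "tz": 0, "wx": 0, "wy": 0, "wz": 0, "fingers": 1}, {"tx": -0.0273, "ty": 0.0064, "tz": 0.0025, "wx": 0, "wy": 0, "wz": 0, "fingers": 1}, {"tx": -0.0425, "ty": 0.01, "tz": 0.004, "wx": 0, "wy": 0, "wz": 0, "fingers": 1}, {"tx": -0.058, "ty": 0.0137, "tz": 0.0025, "wx": 0, "wy": 0, "wz": 0, "fingers": 1}, {"tx": -0.073, "ty": 0.0172, "tz": 0, "wx": 0, "wy": 0, "wz": 0, "fingers": 1}, {"tx": -0.0883, "ty": 0.0209, "tz": -0.006, "wx": 0, "wy": 0, "wz": 0, "fingers": 1}, {"tx": -0.1015, "ty": 0.024, "tz": -0.0137, "wx": 0, "wy": 0, "wz": 0, "fingers": 1}])

```text
t: 11.15
ee_pos: [0.5339, 0.0594, 0.154]
ee_rot: [[-0.973, 0.233, 0.002], [0.233, 0.973, 0.001], [-0.001, 0.001, -1.0]]
ft_force: [2.4, -0.4, 0.5]
opening: 0.0002
grasp_force: 1.0
```

>>> jog_arm(commands=[{"tx": -0.0132, "ty": 0.0031, "tz": -0.0107, "wx": 0, "wy": 0, "wz": 0, "fingers": 1}, {"tx": -0.0251, "ty": 0.0059, "tz": -0.0217, "wx": 0, "wy": 0, "wz": 0, "fingers": 1}, {"tx": -0.0364, "ty": 0.0086, "tz": -0.0353, "wx": 0, "wy": 0, "wz": 0, "fingers": 1}, {"tx": -0.0446, "ty": 0.0105, "tz": -0.05, "wx": 0, "wy": 0, "wz": 0, "fingers": 1}, {"tx": -0.0506, "ty": 0.012, "tz": -0.063, "wx": 0, "wy": 0, "wz": 0, "fingers": 1}, {"tx": -0.055, "ty": 0.013, "tz": -0.074, "wx": 0, "wy": 0, "wz": 0, "fingers": 1}, {"tx": -0.055, "ty": 0.013, "tz": -0.074, "wx": 0, "wy": 0, "wz": 0, "fingers": 1}, {"tx": -0.055, "ty": 0.013, "tz": -0.074, "wx": 0, "wy": 0, "wz": 0, "fingers": 1}])

```text
t: 11.95
ee_pos: [0.4786, 0.072, 0.0792]
ee_rot: [[-0.973, 0.233, -0.002], [0.233, 0.973, -0.0], [0.002, -0.0, -1.0]]
ft_force: [1.1, 0.7, -0.2]
opening: 0.0
grasp_force: 0.0
```

>>> jog_arm(commands=[{"tx": -0.006, "ty": 0.0015, "tz": -0.004, "wx": 0, "wy": 0, "wz": 0, "fingers": 1}, {"tx": -0.006, "ty": 0.0015, "tz": -0.008, "wx": 0, "wy": 0, "wz": 0, "fingers": 1}, {"tx": -0.006, "ty": 0.0015, "tz": -0.011, "wx": 0, "wy": 0, "wz": 0, "fingers": 1}, {"tx": -0.006, "ty": 0.0015, "tz": -0.014, "wx": 0, "wy": 0, "wz": 0, "fingers": 1}, {"tx": -0.006, "ty": 0.0015, "tz": -0.017, "wx": 0, "wy": 0, "wz": 0, "fingers": 1}, {"tx": -0.006, "ty": 0.0015, "tz": -0.018, "wx": 0, "wy": 0, "wz": 0, "fingers": 1}, {"tx": -0.006, "ty": 0.0015, "tz": -0.018, "wx": 0, "wy": 0, "wz": 0, "fingers": 1}])

```text
t: 12.65
ee_pos: [0.4734, 0.0733, 0.0611]
ee_rot: [[-0.972, 0.233, -0.0], [0.233, 0.972, -0.0], [0.0, -0.0, -1.0]]
ft_force: [0.7, 0.2, 0.1]
opening: -0.0003
grasp_force: 0.0
```

>>> jog_arm(commands=[{"tx": 0, "ty": 0, "tz": -0.001, "wx": 0, "wy": 0, "wz": 0, "fingers": 1}, {"tx": 0, "ty": 0, "tz": -0.002, "wx": 0, "wy": 0, "wz": 0, "fingers": 1}, {"tx": 0, "ty": 0, "tz": -0.003, "wx": 0, "wy": 0, "wz": 0, "fingers": 1}, {"tx": 0, "ty": 0, "tz": -0.003, "wx": 0, "wy": 0, "wz": 0, "fingers": 1}])

```text
t: 13.05
ee_pos: [0.4736, 0.0734, 0.0603]
ee_rot: [[-0.972, 0.234, -0.002], [0.234, 0.972, 0.002], [0.003, 0.001, -1.0]]
ft_force: [-5.8, -1.8, 19.3]
opening: 0.0001
grasp_force: 9.7
```

Hard stop at 60.3 mm with 19 N: the lid is fully shut. Retreat up and look.

>>> jog_arm(commands=[{"tx": 0, "ty": 0, "tz": 0.01, "wx": 0, "wy": 0, "wz": 0, "fingers": 1}, {"tx": 0, "ty": 0, "tz": 0.04, "wx": 0, "wy": 0, "wz": 0, "fingers": 1}, {"tx": 0, "ty": 0, "tz": 0.08, "wx": 0, "wy": 0, "wz": 0, "fingers": 1}, {"tx": 0, "ty": 0, "tz": 0.12, "wx": 0, "wy": 0, "wz": 0, "fingers": 1}, {"tx": 0, "ty": 0.04, "tz": 0.15, "wx": 0, "wy": 0, "wz": 0, "fingers": 1}, {"tx": 0, "ty": 0.09, "tz": 0.18, "wx": 0, "wy": 0, "wz": 0, "fingers": 1}, {"tx": 0, "ty": 0.14, "tz": 0.2, "wx": 0, "wy": 0, "wz": 0, "fingers": 1}, {"tx": 0, "ty": 0.18, "tz": 0.2, "wx": 0, "wy": 0, "wz": 0, "fingers": 1}, {"tx": 0, "ty": 0.18, "tz": 0.2, "wx": 0, "wy": 0, "wz": 0, "fingers": 1}, {"tx": 0, "ty": 0.18, "tz": 0.2, "wx": 0, "wy": 0, "wz": 0, "fingers": 1}])

```text
t: 14.05
ee_pos: [0.473, 0.2554, 0.2582]
ee_rot: [[-0.974, 0.229, 0.0], [0.229, 0.974, -0.001], [-0.001, -0.001, -1.0]]
ft_force: [0.7, -0.6, -0.3]
opening: -0.0001
grasp_force: 0.0
```

```bash
python3 -c "
from h import *
d=snap('side','s3')
i=d['img'][120:300,170:410,::-1]
cv2.imwrite('pics/s3c.png',cv2.resize(i,None,fx=3.3,fy=3.3,interpolation=cv2.INTER_CUBIC))
a=np.radians(-13.3);R=np.array([[np.cos(a),-np.sin(a)],[np.sin(a),np.cos(a)]]);H=np.array([.6062,.0405])
for th in (0,.07):
  for y in (-.09,.09):
    p=H+R@np.array([-.144*np.cos(th),y]); q=proj('s3',[*p,.0605+.144*np.sin(th)]); print(th,y,(q-[170,120])*3.3)
"
```

```text
0 -0.09 [280.71384085 263.6451332 ]
0 0.09 [266.04242934 103.21916403]
0.07 -0.09 [280.97040755 253.94081643]
0.07 0.09 [266.20041749  93.54774648]
```

View pics/s3c.png

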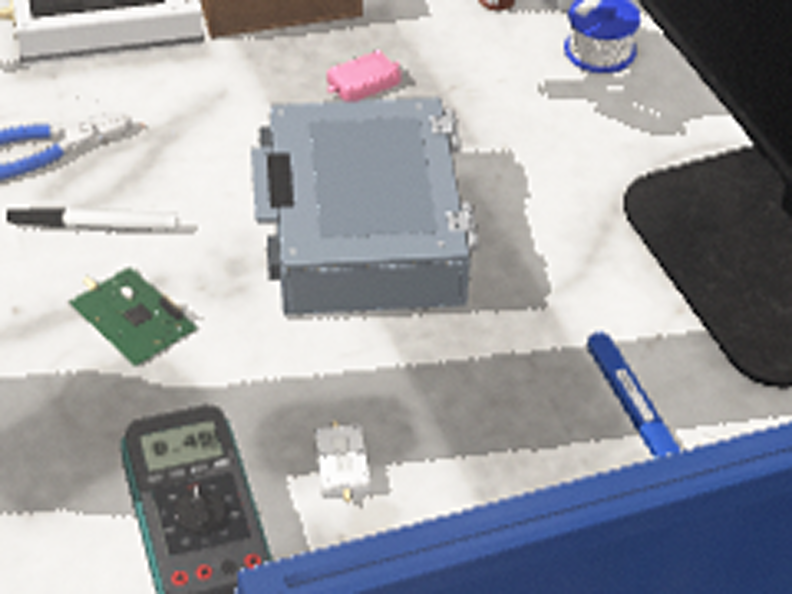

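The lid lies flush on the box, front corners at about (283,263) and (272,103), which matches the fully shut prediction; the other things are undisturbed.

```bash
python3 -c "
from h import *
print(env.finish_job())"
```

```text
the job is handed in; nothing more can be done
None
```

The RF module is seated flat in the nest and released, the lid is pressed fully shut and stayed flush after I let go (I didn't see the catches themselves snap), nothing else on the bench looks moved, and the job was handed in at about 14 s.

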